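# Measure a battery well with a depth gauge and lock the reading

## Robot

A 6-joint arm with a two-finger parallel gripper is mounted at the origin on the work surface. World frame = base frame: x ahead of the robot, y to its left, z up, the work surface at z = 0. Lengths are in mm, angles in rad, forces in N, time in s.
With the tool pointing down it reaches from about 375 to 825 mm from the base axis. Payload 5.5 kg.
Tool frame: the origin (TCP) lies midway between the tips of the shut fingers; the grasp point (between the pads) lies manip.grip_depth behind it (manip.grip_depth is the distance from the TCP to the grasp point, in mm); x points along the fingers, y is the direction in which the jaws open and shut, and the axes are right-handed (so a half turn about x gives the same grasp; the last joint's range is limited). The gripper opens to 85 mm and grips with 20 to 120 N. Pads are 22 mm wide; open, the fingers measure 114 mm over their backs; the gripper's body (76 mm by 85 mm) begins 54 mm behind the grasp point. The pads swing forward as they close: fully open they stand 13 mm farther back than shut.
Start: joints at [1.181, 0.314, -0.047, 1.21, 0, 1.571], TCP at [227.998, 554.988, 231.299] pointing down, gripper open.
Joint ranges: [-2.67, 2.67], [-0.69, 1.73], [-1.03, 1.25], [-2.08, 2.16], [-1.42, 1.45], [-3.14, 3.14]. Speed limits (rad/s): [2.39, 2.39, 3.01, 3.14, 3.14, 3.14].

## Interface

Orientations are given as a 3x3 rotation matrix whose columns are the frame's x, y, z axes.
In Python, from station import manip, eyes gives the robot as it stands.
- The arm moves only by the shell command python3 -m inch 'ROWS' [OPENING]. ROWS is a JSON object of lists of equal length, an entry for each row: "xyz": the shift along the world's x, y, z in m, a list of three; "roll": the turn about the world's z in rad. A call has 1 to 5 rows; each row is the pose to reach, as a shift and turn from the pose measured when the call began; what a row does not reach only later rows make up. A row lasts 1/12 s, in which the tool goes at most 41.7 mm and 7.16 degrees, less where a joint would pass 70% of its speed; a pose out of reach is approached as far as the arm can. A call with a gripper value outside its range is refused whole. OPENING is the opening, from -1 (shut) to 1 (fully open), so that 0 is half open, set as the call begins (- or left out, the last holds). The fingers move at their own pace and stop on an object; the grip force is fixed at half the most. Time passes only in rows, so rows that repeat a pose let the fingers close. It gives the time, the measured TCP pose, the force and the opening at its end, in the units of the state.
- manip.state(): the state, without advancing time (a new reading comes with each control period).
- eyes.snapshot(name): name is "scene" or "top"; returns a dict with "image" (400x640x3 uint8, red, green, blue), "range_z" (400x640 float32, mm along the optical axis (not along the pixel's ray), 0 where there is no reading), "K" (3x3 intrinsics, pixels), "R" (3x3) and "t" (3): a world point X has camera coordinates R X + t. Camera axes: x right, y down, z forward; pixel columns grow to the right and rows downward; lengths in mm; the calibration is good to about 2 mm. A picture is of the moment at which its call begins.
- manip.hand_in(): hands the job in, once; it reports no verdict.
The state is a dict: "time_s": time; "qpos": joint angles; "dq": joint speeds; "joint_efforts": joint torques, N m; "position": TCP position; "eef_rot": TCP orientation; "wrist_force": force on the tool from outside, world axes, zero at the start; "wrist_torque": the same for the moment, N m; "grip_width": finger opening in mm.
Only numpy, scipy, OpenCV 4.12 (cv2) and the standard library are available. Lean on these libraries where they do the work, as an engineer would, in place of code of your own. Each camera call takes 0.05 s, during which the arm holds its last target.

## Task

Measure how deep the battery well of the opened aluminium housing is: stand the depth gauge upright across the well and let go, then take it by its round black knob, lower the probe until it touches the bottom, and press the red lock lever fully down. Then take the gauge by its orange grip and stand it on the grey gauge rest, let go, with the probe hanging in the gap and still locked at that depth. Do not shift or knock over the bottle, the screwdriver or the brush.

Things in the scene. Friction and masses are not known exactly. Their poses are not given: they have to be found in the camera images.
- gauge: Depth gauge, loose, about 0.37 kg, on its foot; 98 mm tall at most. Origin: probe axis, underside of the foot; z up. Steel foot x -90 to +62, y +-14, z 0 to 12 mm. Guide column x +-10, y +-9, to z 43; black knob above it. Orange grip tab centred at x -58: 24 (x) by 16 (y), to z 84; pinch it across y. Red lever on the +x side. With the probe out it stands only over a well or gap.
- grip (a point): On the gauge, in the middle of the orange grip's width, 68 mm above the foot's underside (16 mm below the grip's top). Same axes as the gauge.
- knob (a point): Centre of the black knob on top of the gauge's slide, on the probe axis: upright cylinder, diameter 28, height 18 mm (+-9 mm about this point), 89 mm above the foot's underside with the slide fully up. The slide moves down with about 3 N of friction and stays where it is left, until the probe meets the bottom.
- probe_tip (a point): Lower end of the probe, a flat-ended 8 mm steel rod that moves with the knob, 83 mm below point knob; 6 mm above the foot's underside with the slide fully up.
- slide (a joint): Travel of the gauge's slide (knob and probe): 0 fully up, grows downward to 0.034 m; the probe stands out of the foot by this value minus 6 mm. Starts near 0. It keeps its value by friction alone (3 N), even when locked: after locking, do not push or pull the knob.
- lock (a joint): Red lock lever: 0 open (raised 43 degrees), 0.75 rad closed (level, at its stop). Hinge at x +16, z 36 mm in the gauge, along y; reaches 45 mm out to +x, 20 wide (y), 6 thick. Press down from above at about x +45 in the gauge, 5 to 10 N, until its top is about 39 mm above the foot's underside. It stays where it is left.
- lever_end (a point): Outer end of the red lock lever, middle of its thickness, 44 mm from its hinge.
- housing: Opened aluminium device housing, fixed, on a black base (204 x 124 mm). Origin: centre of its underside, z up. Block 200 (x) by 110 (y), flat rim at z 50 mm. The battery well is centred: 60 (x) by 80 (y), open at the top. The gauge stands across it with its foot along the housing's x (either way round).
- well_floor: Green floor of the battery well, fixed in the housing; origin: centre of its upper face. It is 12 to 26 mm below the rim, different each time.
- rest: Gauge rest, fixed: two grey blocks with black rubber tops on a dark plate. Origin: centre of its underside, z up. 190 (x) by 80 (y), flat tops at z 50 mm; between the blocks an open gap, x -30 to +30, over the full width. The gauge stands across the gap with its foot along the rest's x (either way round).
- bottle: White bottle, 68 mm wide and 170 mm tall, upright; a bystander. Origin: centre of its underside.
- driver: Screwdriver lying on the bench; a bystander.
- brush: Brush lying on the bench; a bystander.
Not all that is in view belongs to the job. There is more than one size of the rest; the one meant has the size given above.

How it is judged (in metres and radians):
On the way, in this order (a step that is already met when the one before it is completed fails the run):
1. the gauge stands upright on the housing's rim, probe over the well, let go, the slide still up (z of gauge in the frame of housing between 0.047 and 0.053 m and angle between gauge's own z axis and vertical below 0.05 rad and x of probe_tip in the frame of housing between -0.025 and 0.025 m and y of probe_tip in the frame of housing between -0.034 and 0.034 m and contact force between the fingers and gauge below 0.1 N and z of probe_tip in the frame of well_floor above 0.008 m), for 0.2 s.
2. the gauge still standing there, the probe has been lowered onto the well's bottom (within 1.5 mm), the lock still open (z of gauge in the frame of housing between 0.047 and 0.053 m and angle between gauge's own z axis and vertical below 0.05 rad and x of probe_tip in the frame of housing between -0.025 and 0.025 m and y of probe_tip in the frame of housing between -0.034 and 0.034 m and z of probe_tip in the frame of well_floor below 0.0015 m and value of joint lock below 0.3 rad), for 0.2 s.
3. the lock lever is closed (above 0.68 rad) with the probe on the bottom (within 1.5 mm) and the gauge still standing there (z of gauge in the frame of housing between 0.047 and 0.053 m and angle between gauge's own z axis and vertical below 0.05 rad and x of probe_tip in the frame of housing between -0.025 and 0.025 m and y of probe_tip in the frame of housing between -0.034 and 0.034 m and z of probe_tip in the frame of well_floor below 0.0015 m and value of joint lock above 0.68 rad), for 0.2 s.
At the end, for the whole second after the job is handed in: The gauge stands upright (0.05 rad) and at rest on the rest (foot within 3 mm of its top), let go, the probe in the gap (25 mm of centre along x, 34 mm along y); lock closed (over 0.68 rad) at the well's depth within 2 mm (rest and rim are equally high: tip height equals well floor height) (z of gauge in the frame of rest between 0.047 and 0.053 m and angle between gauge's own z axis and vertical below 0.05 rad and x of probe_tip in the frame of rest between -0.025 and 0.025 m and y of probe_tip in the frame of rest between -0.034 and 0.034 m and z of probe_tip in the frame of well_floor between -0.002 and 0.002 m and value of joint lock above 0.68 rad and contact force between the fingers and gauge below 0.1 N and linear speed of gauge below 0.02 m/s and angular speed of gauge below 0.1 rad/s); the robot touches nothing.
It fails at once if the bottle is shifted by more than 40 mm or knocked over (distance of bottle from where it was at the start of the episode above 0.04 m or angle between bottle's own z axis and vertical above 0.5 rad).
It fails at once if the driver is shifted by more than 40 mm or knocked over (distance of driver from where it was at the start of the episode above 0.04 m).
It fails at once if the brush is shifted by more than 40 mm or knocked over (distance of brush from where it was at the start of the episode above 0.04 m).
It also fails if it takes over 72 s, if anything falls off the work surface, if the arm or the gripper's body presses on something with over 40 N, if the wrist force passes 120 N, or if a joint passes its speed limit or range.

## Working session

There is one attempt and no reset: what is moved stays moved. The work goes in short steps, Python scripts to look and compute and a shell command to move; the robot and the scene stay as the last step left them, time stands still between calls to the robot, and variables do not carry over. Pictures are saved under pics/ and viewed, and the job is handed in when it is done.

```bash
ls; mkdir -p pics; python3 - <<'E'
from station import manip, eyes
import cv2,numpy as np
for n in ("scene","top"):
    s=eyes.snapshot(n); cv2.imwrite(f"pics/{n}0.png",s["image"][:,:,::-1]); np.savez(f"pics/{n}0.npz",**s)
    print(n,s["K"],s["R"],s["t"])
print(manip.state(),manip.grip_depth)
E
```

```text
pics
scene [[452.25095553   0.         318.29334353]
 [  0.         452.25095553 199.75457808]
 [  0.           0.           1.        ]] [[-0.7751844   0.63172496 -0.00356819]
 [ 0.53432982  0.65263751 -0.53717401]
 [-0.3370175  -0.4183155  -0.8434639 ]] [ 436.83396642 -228.99188291 1668.34991635]
top [[510.39087571   0.         326.79675292]
 [  0.         510.39087571 192.83866048]
 [  0.           0.           1.        ]] [[-1.87462057e-02 -9.99823974e-01 -7.74816529e-04]
 [-9.94089784e-01  1.87215618e-02 -1.06934580e-01]
 [ 1.06930262e-01 -1.23438044e-03 -9.94265757e-01]] [ -24.36632304  553.41025706 1886.14023765]
{'time_s': 0.1, 'qpos': array([ 1.18101590e+00,  3.14163946e-01, -4.79580063e-02,  1.21020006e+00,
        1.11812863e-05,  1.57081408e+00]), 'dq': array([-0.0011236 , -0.00350932,  0.00267673, -0.00045455, -0.00078615,
        0.00154299]), 'joint_efforts': array([ 1.63900736e-04, -5.40770710e+01,  3.40541410e+01,  1.12006612e-02,
       -7.37942827e-06, -4.19202220e-07]), 'position': array([227.79403553, 554.52531434, 230.52484359]), 'eef_rot': array([[-5.90082161e-04,  3.80001296e-01,  9.24985766e-01],
       [-1.40700251e-03,  9.24984696e-01, -3.80001754e-01],
       [-9.99998836e-01, -1.52568955e-03, -1.11541903e-05]]), 'wrist_force': array([-1.39716854,  0.67993805, -0.49430854]), 'wrist_torque': array([ 0.03432543, -0.02134269,  0.01058046]), 'grip_width': 85.4980039572707} 18.700000000000003
```

View pics/scene0.png

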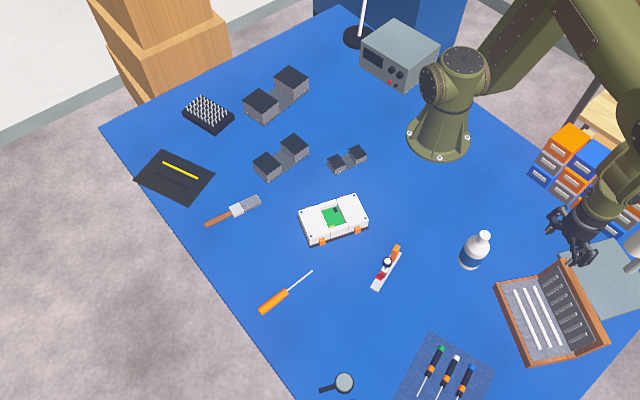

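View pics/top0.png

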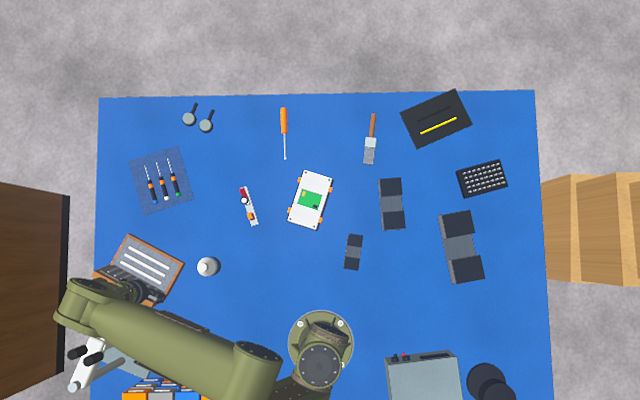

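The top picture shows three candidate rests: (391,203), (353,252) and (461,247). The only gauge is at (248,205) and the only housing at (311,199). The bystanders are the bottle (207,266), the screwdriver (284,130) and the brush (370,140). Next I'll measure the rests and take close crops.

```bash
cat > h.py <<'E'
import numpy as np,cv2
def cloud(s):
    z=s["range_z"].astype(float);K=s["K"];v,u=np.mgrid[:400,:640]
    c=np.stack([(u-K[0,2])/K[0,0]*z,(v-K[1,2])/K[1,1]*z,z],-1)
    W=(c-s["t"])@s["R"]; W[z==0]=np.nan; return W
def unproj(s,u,v,h):  # pixel -> world on plane z=h
    K=s["K"];d=s["R"].T@np.array([(u-K[0,2])/K[0,0],(v-K[1,2])/K[1,1],1.]);o=-s["R"].T@s["t"]
    return o+d*(h-o[2])/d[2]
def proj(s,X):
    c=s["R"]@np.array(X)+s["t"]; p=s["K"]@c; return p[:2]/p[2]
def crop(s,x0,y0,x1,y1,f,name):
    im=s["image"][y0:y1,x0:x1,::-1]; cv2.imwrite(name,cv2.resize(im,None,fx=f,fy=f,interpolation=cv2.INTER_CUBIC))
E
python3 - <<'E'
from h import *
s=dict(np.load("pics/top0.npz"));c=dict(np.load("pics/scene0.npz"))
W=cloud(s)
def box(a,lo,hi,x0,y0,x1,y1,n):
    P=a[y0:y1,x0:x1].reshape(-1,3);P=P[(P[:,2]>lo)&(P[:,2]<hi)]
    r=cv2.minAreaRect(P[:,:2].astype(np.float32));print(n,r,np.median(P[:,2]),len(P))
box(W,35,65,375,172,410,235,"A");box(W,15,65,340,230,366,275,"B");box(W,15,90,435,205,490,290,"C")
box(W,40,60,283,165,338,235,"H")
W2=cloud(c)
box(W2,40,60,245,130,315,185,"A scene");box(W2,40,60,290,188,375,250,"H scene")
for u,v in((244,197),(249,206),(251,215),(256,224),(311,199),(302,199)):print(u,v,W[v,u])
crop(s,220,170,345,245,6,"pics/c1.png");crop(c,295,185,415,300,5,"pics/c2.png");crop(s,370,165,415,240,7,"pics/c3.png")
E
```

```text
A ((509.8462829589844, -274.4583435058594), (190.18287658691406, 80.62809753417969), 3.265010356903076) 50.26620829313683 768
B ((333.656982421875, -126.10353088378906), (54.6732177734375, 130.8501434326172), 80.2311782836914) 34.09628852820129 374
C ((353.30517578125, -524.67138671875), (272.03863525390625, 169.6509552001953), 8.872427940368652) 66.29308926459615 1666
H ((530.8350830078125, 32.34454345703125), (122.35409545898438, 203.94949340820312), 74.27899932861328) 49.98057461597197 1221
A scene ((508.892578125, -275.488525390625), (192.98046875, 90.66015625), 3.540055513381958) 50.54498538560013 777
H scene ((529.892578125, 34.14085388183594), (130.5333251953125, 201.36123657226562), 71.13967895507812) 50.17917737815843 1604
244 197 [536.2642041  265.36901322  95.52545309]
249 206 [510.0806628  259.68589783  14.39548809]
251 215 [471.29469581 241.91409946  84.02906871]
256 224 [442.47151329 235.71217348  -1.30505859]
311 199 [529.51176111  24.49905285  42.49795916]
302 199 [531.29022542  58.57616958  30.57611703]
```

View pics/c1.png

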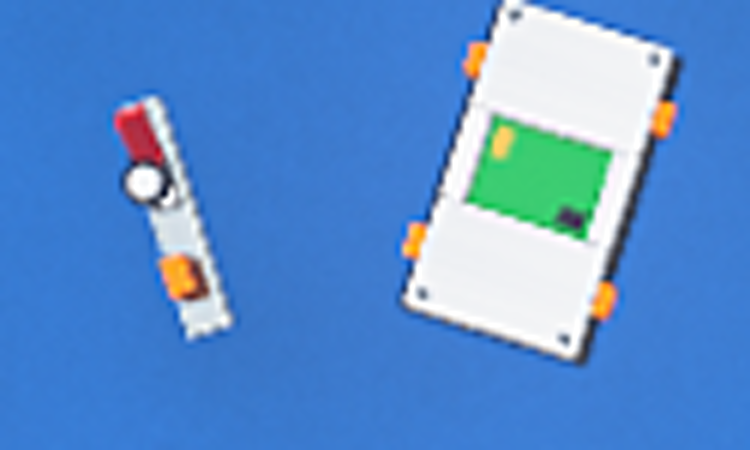

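View pics/c2.png

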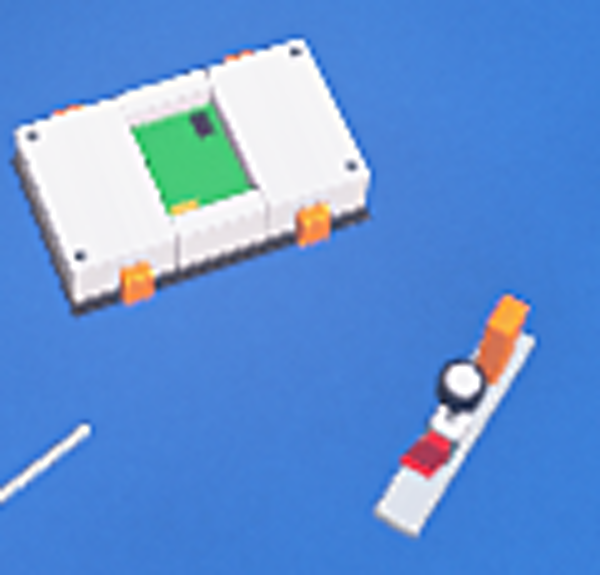

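View pics/c3.png

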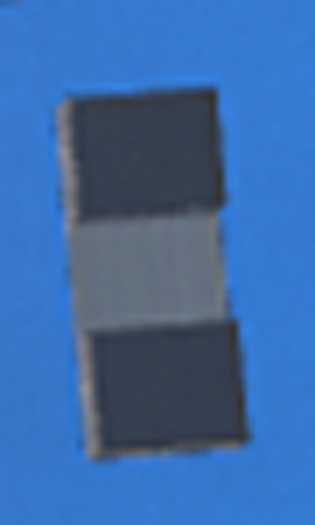

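The rest at (391,203) measures 190 × 81 mm with its top at z 50, so that is the one meant. The rest at (353,252) is smaller and the one at (461,247) is larger. Now I'll work out the gauge and housing poses by fitting their models to the images.

```bash
cat > pose.py <<'E'
from h import *
def ang(a):return np.array([[np.cos(a),-np.sin(a)],[np.sin(a),np.cos(a)]])
def draw(s,p,pts3,h,col,img,f,x0,y0):
    w=[np.r_[ang(p[2])@np.array(q[:2])+p[:2],h+q[2]] for q in pts3]
    px=[((proj(s,a)-[x0,y0]+.5)*f).round().astype(int) for a in w]
    cv2.polylines(img,[np.array(px).reshape(-1,1,2)],True,col,1)
def rect(x0,x1,y0,y1,z):return [(x0,y0,z),(x1,y0,z),(x1,y1,z),(x0,y1,z)]
E
python3 - <<'E'
from pose import *
s=dict(np.load("pics/top0.npz"));c=dict(np.load("pics/scene0.npz"))
for n,a,win in(("top",s,(225,175,275,235)),("scene",c,(365,240,410,295))):
    W=cloud(a);x0,y0,x1,y1=win;P=W[y0:y1,x0:x1].reshape(-1,3);C=a["image"][y0:y1,x0:x1].reshape(-1,3).astype(int)
    org=(C[:,0]>180)&(C[:,2]<90)&(C[:,1]>80);k=(P[:,2]>92);o=org&(P[:,2]>80)
    red=(C[:,0]>120)&(C[:,1]<60)
    print(n,"knob",P[k].mean(0),np.ptp(P[k],0),k.sum(),"orange",P[o].mean(0),np.ptp(P[o],0),o.sum(),"red",P[red].mean(0))
    f=(P[:,2]>7)&(P[:,2]<17);r=cv2.minAreaRect(P[f][:,:2].astype(np.float32));print(" foot",r)
    g=(cloud(a)[:,:,2]); 
# housing rim plane: strict band
for n,a,win in(("top",s,(280,162,340,238)),("scene",c,(290,185,378,255))):
    W=cloud(a);x0,y0,x1,y1=win;P=W[y0:y1,x0:x1].reshape(-1,3);C=a["image"][y0:y1,x0:x1].reshape(-1,3).astype(int)
    wh=(C.min(1)>200)&(abs(P[:,2]-50)<3);m=wh.reshape(y1-y0,x1-x0)
    r=cv2.minAreaRect(P[wh][:,:2].astype(np.float32));print(n,"rim",r)
    gr=(C[:,1]>C[:,0]+60)&(C[:,1]>C[:,2]+40);print(" green z",np.median(P[gr][:,2]), P[gr].mean(0))
E
```

```text
top knob [525.17966719 265.80490034  97.48888524] [65.62702698 28.83179149 17.70956419] 44 orange [470.02210097 249.01626796  87.04253488] [17.93525556 13.59256992 11.89948897] 12 red [557.14986404 276.09195474  55.20609396]
 foot ((517.052734375, 258.8206787109375), (186.5609130859375, 224.3195343017578), 89.48448181152344)
scene knob [526.60841398 268.52928055  97.28405836] [26.02557548 26.53495915 10.97099901] 67 orange [473.08252125 251.40489304  84.85215463] [21.02088048 17.15333071  9.6076809 ] 32 red [558.30699894 278.34859307  57.14081607]
 foot ((509.7405700683594, 265.5815124511719), (145.54461669921875, 128.00906372070312), 47.439571380615234)
top rim ((529.4945678710938, 30.281463623046875), (107.99261474609375, 198.7006072998047), 70.84392547607422)
 green z nan [nan nan nan]
scene rim ((530.1715087890625, 31.581039428710938), (112.70057678222656, 198.77249145507812), 71.36803436279297)
 green z nan [nan nan nan]
```

```bash
cat > ov.py <<'E'
from pose import *
def ov(s,G,H,R,win,f,name,gz=0,slide=0):
    x0,y0,x1,y1=win;im=cv2.resize(s["image"][y0:y1,x0:x1,::-1],None,fx=f,fy=f,interpolation=cv2.INTER_CUBIC).copy()
    if H is not None:
        draw(s,H,rect(-100,100,-55,55,50),0,(0,0,255),im,f,x0,y0);draw(s,H,rect(-30,30,-40,40,50),0,(0,0,255),im,f,x0,y0)
    if R is not None:
        draw(s,R,rect(-95,95,-40,40,50),0,(0,0,255),im,f,x0,y0);draw(s,R,rect(-30,30,-40,40,50),0,(0,0,255),im,f,x0,y0)
    if G is not None:
        draw(s,G,rect(-90,62,-14,14,12),gz,(255,0,255),im,f,x0,y0);draw(s,G,rect(-70,-46,-8,8,84),gz,(255,255,0),im,f,x0,y0)
        draw(s,G,[(14*np.cos(t),14*np.sin(t),98-slide) for t in np.linspace(0,6.2,24)],gz,(0,255,0),im,f,x0,y0)
    cv2.imwrite(name,im)
E
python3 - <<'E'
from ov import *
s=dict(np.load("pics/top0.npz"));c=dict(np.load("pics/scene0.npz"))
G=(526,267,np.radians(17.5));H=(529.8,31,np.radians(-19));R=(509.5,-275,np.radians(3.4))
ov(s,G,H,R,(225,160,345,240),6,"pics/o1.png");ov(c,G,H,R,(295,185,415,300),5,"pics/o2.png")
ov(s,G,H,R,(360,165,420,240),7,"pics/o3.png");ov(c,G,H,R,(240,125,320,190),7,"pics/o4.png")
a=cv2.imread("pics/o3.png");b=cv2.imread("pics/o4.png")[:,:380]
b=cv2.imread("pics/o4.png");h=max(a.shape[0],b.shape[0]);o=np.zeros((h,a.shape[1]+b.shape[1],3),np.uint8);o[:a.shape[0],:a.shape[1]]=a;o[:b.shape[0],a.shape[1]:]=b
cv2.imwrite("pics/o34.png",cv2.resize(o,None,fx=.8,fy=.8))
E
```

```text
(no output)
```

View pics/o1.png

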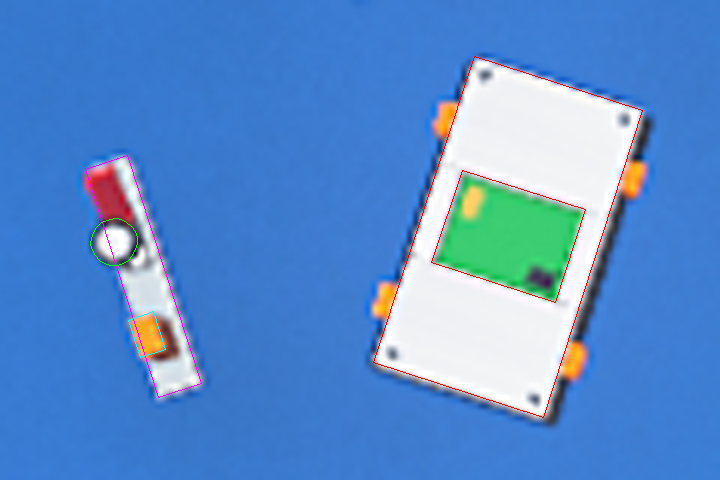

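View pics/o2.png

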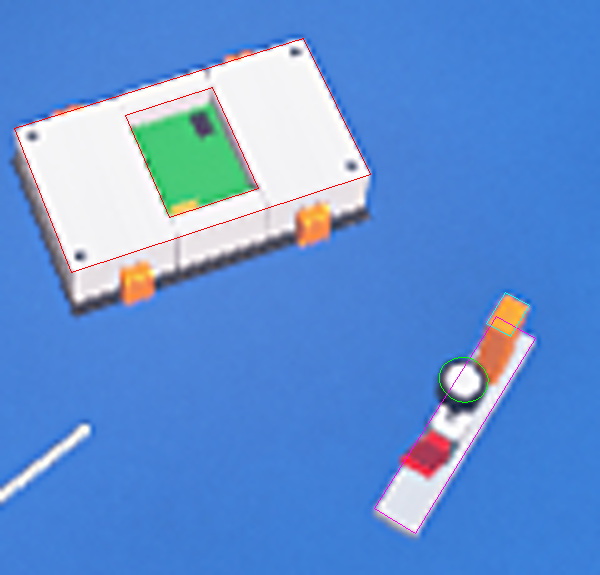

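View pics/o34.png

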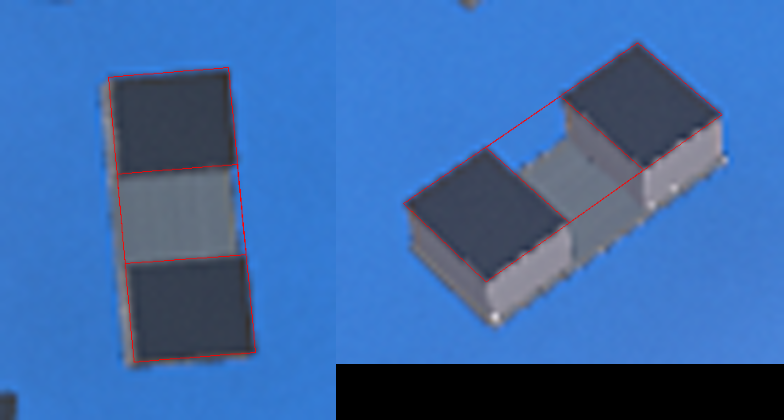

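The overlays fit to about a pixel, with these poses:
- Gauge: (526, 267), 17.5°
- Housing: (530, 31), −19°
- Rest: (509.5, −275), 3.4°

The grip point is at (470.7, 249.6). The tool's y axis has to go from 67.7° to 107.5°, a roll of about +0.695. I'll start moving.

```bash
python3 -m inch '{"xyz":[[0.024,-0.03,0],[0.048,-0.061,0],[0.072,-0.091,0],[0.097,-0.122,0],[0.121,-0.152,0]],"roll":[0.07,0.14,0.21,0.28,0.35]}' 1
```

```text
time_s: 0.52
position: [349.4, 400.8, 230.2]
eef_rot: [[-0.0, 0.036, 0.999], [-0.002, 0.999, -0.036], [-1.0, -0.002, -0.0]]
wrist_force: [0.1, 0.4, 0.3]
grip_width: 85.1
```

```bash
python3 -m inch '{"xyz":[[0.024,-0.03,0],[0.048,-0.061,0],[0.072,-0.091,0],[0.097,-0.122,0],[0.121,-0.152,0]],"roll":[0.07,0.14,0.21,0.28,0.35]}' 1; python3 -c "
from station import manip;import numpy as np
s=manip.state();print(s['qpos'],s['eef_rot'].round(3))"
```

```text
time_s: 0.93
position: [471.1, 246.8, 229.9]
eef_rot: [[0.0, -0.312, 0.95], [-0.002, 0.95, 0.312], [-1.0, -0.002, -0.001]]
wrist_force: [1.0, 1.0, 1.2]
grip_width: 85.3
[ 0.48404735  0.18696174 -0.21417802  1.17073984 -0.00220318  0.16632191] [[ 0.    -0.312  0.95 ]
 [-0.002  0.95   0.312]
 [-1.    -0.002 -0.001]]
```

```bash
python3 -m inch '{"xyz":[[0,0.001,-0.03],[0,0.002,-0.06],[0,0.003,-0.09],[0,0.003,-0.1],[0,0.003,-0.1]],"roll":[-0.01,-0.01,-0.01,-0.01,-0.01]}' 1
python3 - <<'E'
from ov import *
from station import eyes
s=eyes.snapshot("scene");crop(s,350,200,450,300,6,"pics/g1.png")
E
```

```text
time_s: 1.35
position: [468.7, 248.5, 127.0]
eef_rot: [[-0.005, -0.303, 0.953], [-0.005, 0.953, 0.303], [-1.0, -0.003, -0.007]]
wrist_force: [-0.1, -0.5, 0.2]
grip_width: 85.7
```

View pics/g1.png

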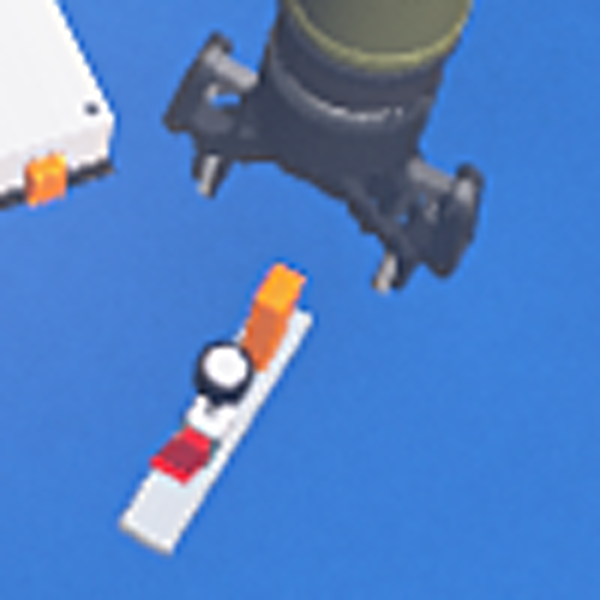

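The jaws straddle the orange tab (crop 275,300) from above. Descending the last 77 mm.

```bash
python3 -m inch '{"xyz":[[0.002,0.001,-0.02],[0.002,0.001,-0.04],[0.002,0.001,-0.06],[0.002,0.001,-0.077],[0.002,0.001,-0.077]],"roll":[0,0,0,0,0]}' 1;python3 -m inch '{"xyz":[[0.0,0.0,0],[0,0,0]],"roll":[0,0]}' 1
python3 - <<'E'
from ov import *
from station import eyes
s=eyes.snapshot("scene");crop(s,350,200,450,300,6,"pics/g2.png")
E
```

```text
time_s: 1.82
position: [471.2, 250.3, 51.2]
eef_rot: [[-0.004, -0.304, 0.953], [-0.005, 0.953, 0.304], [-1.0, -0.003, -0.006]]
wrist_force: [-1.7, -0.4, -0.9]
grip_width: 85.2
time_s: 1.98
position: [472.4, 251.2, 53.1]
eef_rot: [[-0.002, -0.304, 0.953], [-0.004, 0.953, 0.304], [-1.0, -0.003, -0.003]]
wrist_force: [0.1, 0.5, 0.5]
grip_width: 85.4
```

View pics/g2.png

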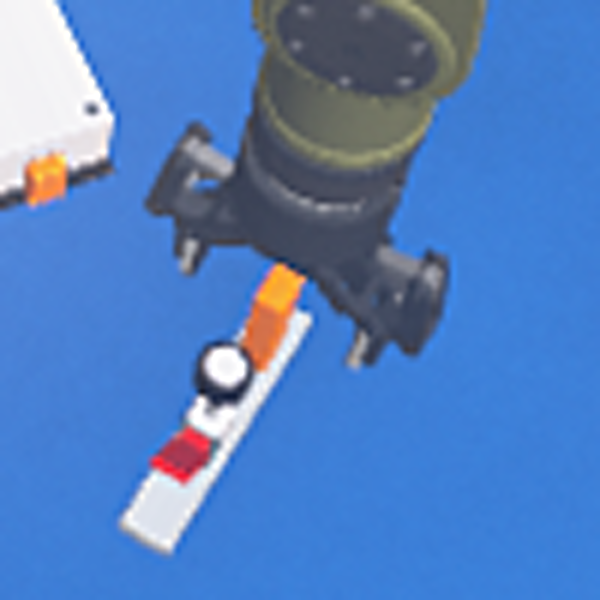

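```bash
python3 -m inch '{"xyz":[[-0.0015,-0.0013,-0.0035],[-0.0015,-0.0013,-0.0035],[-0.0015,-0.0013,-0.0035]],"roll":[0,0,0]}' 1;python3 -m inch '{"xyz":[[0.0,0.0,0],[0,0,0],[0,0,0],[0,0,0],[0,0,0]],"roll":[0,0,0,0,0]}' -1;python3 -m inch '{"xyz":[[0.0,0.0,0],[0,0,0],[0,0,0],[0,0,0],[0,0,0]],"roll":[0,0,0,0,0]}' -1
```

```text
time_s: 2.28
position: [471.4, 250.1, 50.4]
eef_rot: [[-0.001, -0.304, 0.953], [-0.003, 0.953, 0.304], [-1.0, -0.003, -0.002]]
wrist_force: [-1.2, 0.1, -0.3]
grip_width: 85.2
time_s: 2.7
position: [471.4, 250.0, 50.3]
eef_rot: [[-0.001, -0.304, 0.953], [-0.003, 0.953, 0.304], [-1.0, -0.003, -0.002]]
wrist_force: [0.8, 0.2, 0.9]
grip_width: 25.6
time_s: 3.12
position: [471.5, 249.9, 50.4]
eef_rot: [[-0.001, -0.304, 0.953], [-0.003, 0.953, 0.304], [-1.0, -0.003, -0.002]]
wrist_force: [0.2, -1.9, 1.7]
grip_width: 15.5
```

Gripped at 15.5 mm. Lifting gently to z +90.

```bash
python3 -m inch '{"xyz":[[0,0,0.006],[0,0,0.015],[0,0,0.027],[0,0,0.04],[0,0,0.05]],"roll":[0,0,0,0,0]}' -1;python3 -m inch '{"xyz":[[0,0,0.012],[0,0,0.025],[0,0,0.035],[0,0,0.038],[0,0,0.038]],"roll":[0,0,0,0,0]}' -1
python3 - <<'E'
from ov import *
from station import eyes
s=eyes.snapshot("scene");crop(s,350,180,450,280,6,"pics/g3.png")
s=eyes.snapshot("top");crop(s,200,150,300,240,6,"pics/g3t.png")
E
```

```text
time_s: 3.53
position: [471.4, 250.1, 101.6]
eef_rot: [[-0.001, -0.304, 0.953], [-0.003, 0.953, 0.304], [-1.0, -0.003, -0.002]]
wrist_force: [0.5, 0.6, -3.1]
grip_width: 15.2
time_s: 3.95
position: [472.0, 250.4, 140.7]
eef_rot: [[0.001, -0.304, 0.953], [-0.002, 0.953, 0.304], [-1.0, -0.002, 0.0]]
wrist_force: [-0.1, 0.3, -3.8]
grip_width: 15.4
```

View pics/g3.png

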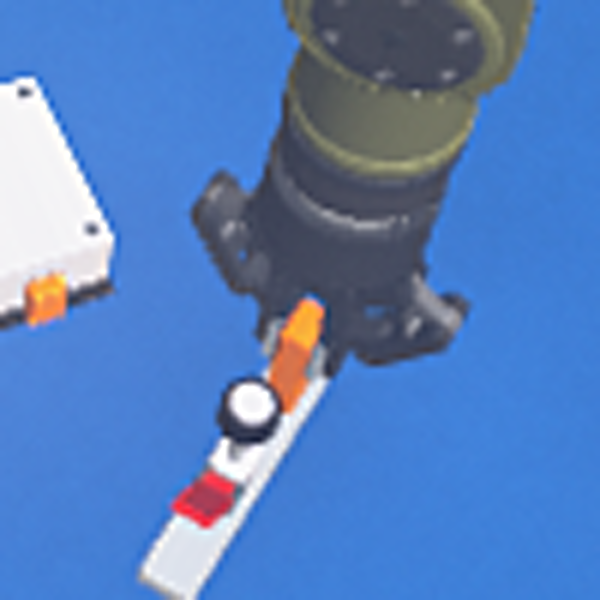

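View pics/g3t.png

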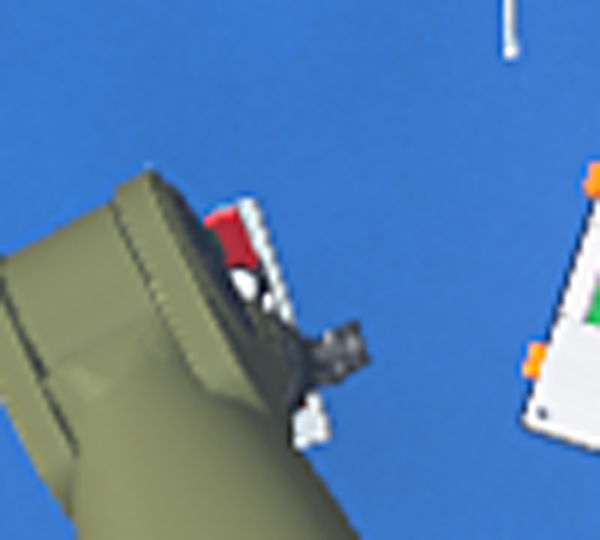

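```bash
python3 -m inch '{"xyz":[[0,-0.01,0],[0,-0.03,0],[0.001,-0.055,0],[0.001,-0.08,0],[0.002,-0.1,0]],"roll":[-0.03,-0.1,-0.17,-0.25,-0.32]}' -1;python3 -m inch '{"xyz":[[0,-0.025,0],[0,-0.05,0],[0.001,-0.075,0],[0.002,-0.095,0],[0.002,-0.1,0]],"roll":[-0.08,-0.16,-0.24,-0.31,-0.32]}' -1;python3 -m inch '{"xyz":[[0.0,0.0,0],[0,0,0]],"roll":[0,0]}' -1
```

```text
time_s: 4.47
position: [471.8, 147.6, 138.2]
eef_rot: [[-0.004, 0.016, 1.0], [-0.004, 1.0, -0.016], [-1.0, -0.004, -0.004]]
wrist_force: [0.9, 0.0, -2.9]
grip_width: 15.2
time_s: 4.88
position: [472.8, 44.4, 137.4]
eef_rot: [[-0.007, 0.337, 0.942], [-0.004, 0.942, -0.337], [-1.0, -0.006, -0.005]]
wrist_force: [-0.1, -0.7, -3.3]
grip_width: 15.4
time_s: 5.05
position: [472.0, 43.9, 136.7]
eef_rot: [[-0.009, 0.337, 0.941], [-0.004, 0.941, -0.337], [-1.0, -0.007, -0.007]]
wrist_force: [-1.1, 0.2, -3.1]
grip_width: 15.1
```

```bash
python3 -m inch '{"xyz":[[0.004,0.006,-0.01],[0.004,0.006,-0.015],[0.004,0.006,-0.015],[0.004,0.006,-0.015]],"roll":[0.012,0.012,0.012,0.012]}' -1
python3 - <<'E'
from ov import *
from station import eyes
s=eyes.snapshot("scene");crop(s,285,150,385,250,6,"pics/g4.png")
E
```

```text
time_s: 5.38
position: [475.2, 50.7, 120.8]
eef_rot: [[-0.01, 0.324, 0.946], [-0.005, 0.946, -0.324], [-1.0, -0.008, -0.008]]
wrist_force: [0.3, 0.2, -2.0]
grip_width: 14.9
```

View pics/g4.png

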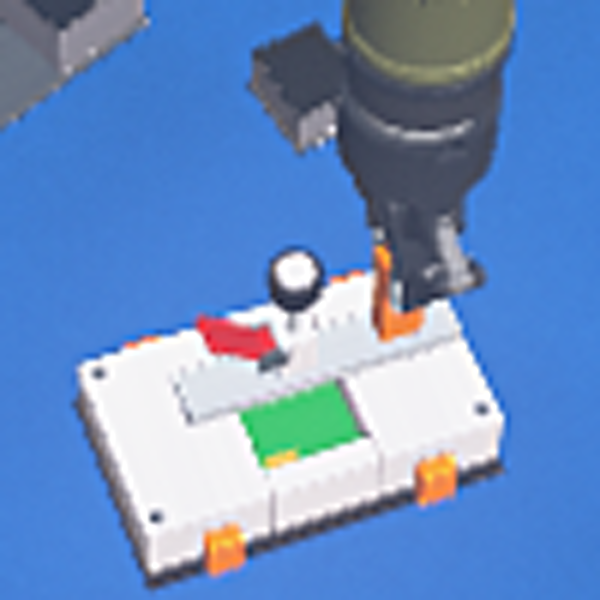

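```bash
python3 -m inch '{"xyz":[[0.0005,-0.001,-0.008],[0.0005,-0.001,-0.014],[0.0005,-0.001,-0.018],[0.0005,-0.001,-0.018]],"roll":[0,0,0,0]}' -1;python3 -m inch '{"xyz":[[0,0,-0.001],[0,0,-0.002],[0,0,-0.003]],"roll":[0,0,0]}' -1
```

```text
time_s: 5.77
position: [475.1, 49.4, 102.0]
eef_rot: [[-0.012, 0.325, 0.946], [-0.005, 0.946, -0.325], [-1.0, -0.008, -0.01]]
wrist_force: [-1.1, -1.1, -3.9]
grip_width: 15.3
time_s: 6.02
position: [474.8, 49.5, 100.4]
eef_rot: [[-0.012, 0.325, 0.946], [-0.004, 0.946, -0.325], [-1.0, -0.008, -0.01]]
wrist_force: [-11.6, 0.6, 23.4]
grip_width: 15.3
```

```bash
python3 -m inch '{"xyz":[[0,0,0.0],[0,0,0.0]],"roll":[0,0]}' -1;python3 -m inch '{"xyz":[[0,0,0],[0,0,0],[0,0,0],[0,0,0],[0,0,0]],"roll":[0,0,0,0,0]}' 0.0
python3 - <<'E'
from ov import *
from station import eyes
s=eyes.snapshot("scene");crop(s,285,150,385,250,6,"pics/g5.png")
E
```

```text
time_s: 6.18
position: [475.4, 49.5, 101.1]
eef_rot: [[-0.01, 0.325, 0.946], [-0.004, 0.946, -0.325], [-1.0, -0.007, -0.008]]
wrist_force: [-1.3, -0.2, -0.6]
grip_width: 15.2
time_s: 6.6
position: [475.5, 49.5, 101.1]
eef_rot: [[-0.01, 0.325, 0.946], [-0.004, 0.946, -0.325], [-1.0, -0.007, -0.008]]
wrist_force: [-0.5, 0.2, -0.2]
grip_width: 42.6
```

View pics/g5.png

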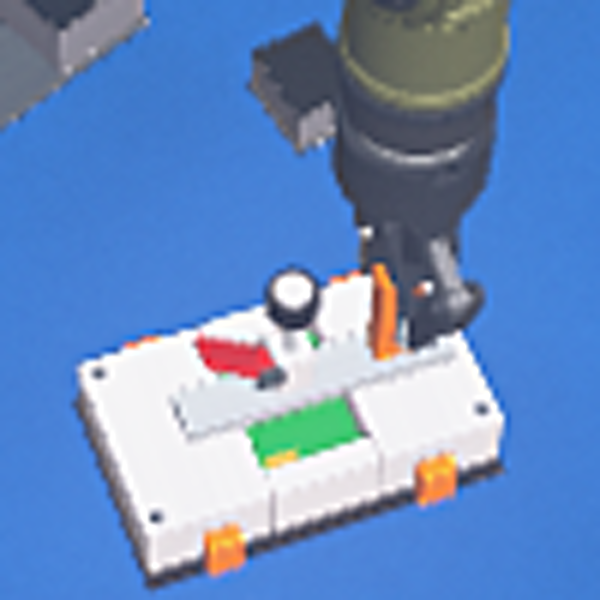

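```bash
python3 -m inch '{"xyz":[[0,0,0.01],[0,0,0.035],[0,0,0.065],[0,0,0.095],[0,0,0.1]],"roll":[0,0,0,0,0]}' 0.0
python3 - <<'E'
from ov import *
from station import eyes
s=eyes.snapshot("scene");np.savez("pics/s6.npz",**s)
W=cloud(s);x0,y0,x1,y1=(285,150,385,250);P=W[y0:y1,x0:x1].reshape(-1,3);C=s["image"][y0:y1,x0:x1].reshape(-1,3).astype(int)
k=(P[:,2]>141)&(P[:,2]<152)&(P[:,0]>505)&(P[:,0]<560);print(P[k].mean(0),np.ptp(P[k],0))
H=(529.8,31,np.radians(-19))
ov(s,(529.9,31,np.radians(-19)),H,None,(285,150,385,250),6,"pics/g6.png",gz=50)
E
```

```text
time_s: 7.07
position: [478.2, 49.8, 206.7]
eef_rot: [[-0.003, 0.325, 0.946], [-0.004, 0.946, -0.325], [-1.0, -0.004, -0.001]]
wrist_force: [1.4, 0.5, -0.2]
grip_width: 43.0
[530.17276355  31.84387541 147.00170325] [27.05611783 27.50999929 10.58142786]
```

View pics/g6.png

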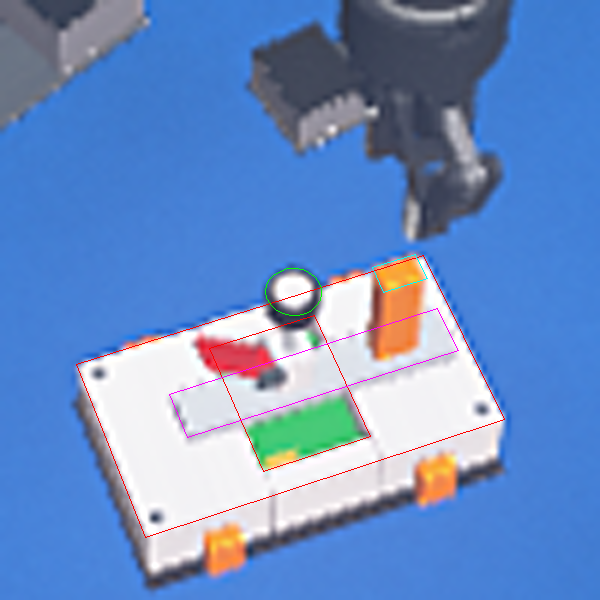

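```bash
python3 -m inch '{"xyz":[[0.012,-0.004,0],[0.026,-0.009,0],[0.04,-0.014,0],[0.051,-0.0185,0],[0.0515,-0.0185,0]],"roll":[0,0,0,0,0]}' 0.4;python3 -m inch '{"xyz":[[0.0,0.0,0],[0,0,0]],"roll":[0,0]}' 0.4
```

```text
time_s: 7.53
position: [530.9, 30.6, 204.8]
eef_rot: [[-0.003, 0.326, 0.945], [-0.004, 0.945, -0.326], [-1.0, -0.005, -0.002]]
wrist_force: [0.3, 1.0, 0.4]
grip_width: 59.9
time_s: 7.7
position: [530.2, 30.6, 204.1]
eef_rot: [[-0.005, 0.326, 0.945], [-0.004, 0.945, -0.326], [-1.0, -0.005, -0.003]]
wrist_force: [-1.1, 0.0, 0.4]
grip_width: 60.0
```

```bash
python3 -m inch '{"xyz":[[0,0.0007,-0.015],[0,0.0007,-0.035],[0,0.0007,-0.05],[0,0.0007,-0.055],[0,0.0007,-0.055]],"roll":[0,0,0,0,0]}' 0.4;python3 -m inch '{"xyz":[[0.001,0,-0.012],[0.001,0,-0.024],[0.001,0,-0.028],[0.001,0,-0.028]],"roll":[0,0,0,0]}' 0.4
python3 - <<'E'
from ov import *
from station import eyes
s=eyes.snapshot("scene");crop(s,285,150,385,250,6,"pics/g7.png")
E
```

```text
time_s: 8.12
position: [528.4, 31.4, 147.8]
eef_rot: [[-0.008, 0.326, 0.946], [-0.004, 0.946, -0.326], [-1.0, -0.007, -0.006]]
wrist_force: [-0.0, 0.0, -0.5]
grip_width: 59.7
time_s: 8.45
position: [528.9, 31.5, 119.7]
eef_rot: [[-0.009, 0.325, 0.946], [-0.004, 0.946, -0.325], [-1.0, -0.007, -0.007]]
wrist_force: [0.1, -0.3, 0.4]
grip_width: 59.9
```

View pics/g7.png

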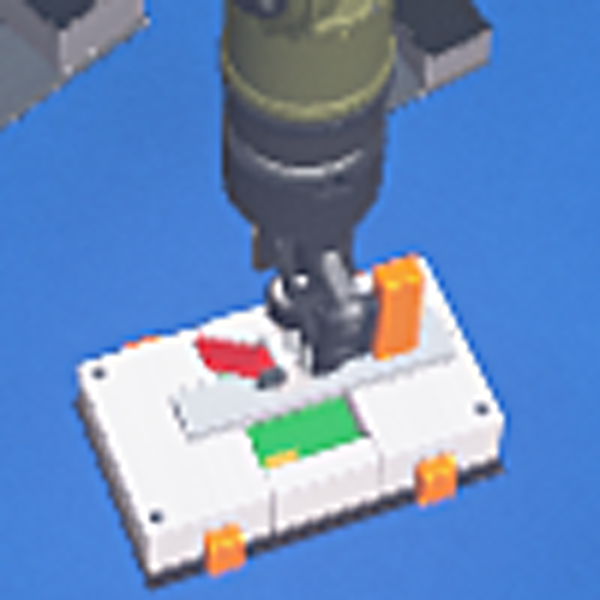

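```bash
python3 -m inch '{"xyz":[[0.001,0,0],[0.001,0,0],[0.001,0,0],[0.001,0,0],[0.001,0,0]],"roll":[0,0,0,0,0]}' -1;python3 -m inch '{"xyz":[[0.0,0.0,0],[0,0,0],[0,0,0]],"roll":[0,0,0]}' -1
```

```text
time_s: 8.92
position: [531.1, 31.4, 121.0]
eef_rot: [[-0.007, 0.326, 0.946], [-0.004, 0.946, -0.326], [-1.0, -0.006, -0.005]]
wrist_force: [0.1, -0.8, 3.4]
grip_width: 25.7
time_s: 9.17
position: [531.1, 31.4, 121.0]
eef_rot: [[-0.007, 0.326, 0.946], [-0.004, 0.946, -0.326], [-1.0, -0.006, -0.005]]
wrist_force: [0.6, 0.1, 1.2]
grip_width: 25.7
```

```bash
python3 -m inch '{"xyz":[[0,0,-0.003],[0,0,-0.007],[0,0,-0.011],[0,0,-0.014],[0,0,-0.014]],"roll":[0,0,0,0,0]}' -1;python3 -m inch '{"xyz":[[0,0,-0.001],[0,0,-0.002],[0,0,-0.002]],"roll":[0,0,0]}' -1
```

```text
time_s: 9.58
position: [530.8, 31.3, 106.0]
eef_rot: [[-0.007, 0.326, 0.945], [-0.004, 0.945, -0.326], [-1.0, -0.007, -0.005]]
wrist_force: [0.7, -0.7, -2.1]
grip_width: 26.3
time_s: 9.83
position: [530.9, 31.3, 103.8]
eef_rot: [[-0.007, 0.326, 0.946], [-0.004, 0.946, -0.326], [-1.0, -0.007, -0.006]]
wrist_force: [0.7, -0.6, -0.9]
grip_width: 25.9
```

```bash
python3 - <<'E'
from ov import *
from station import eyes
s=eyes.snapshot("scene");crop(s,295,160,375,240,8,"pics/g8.png")
E
```

```text
(no output)
```

View pics/g8.png

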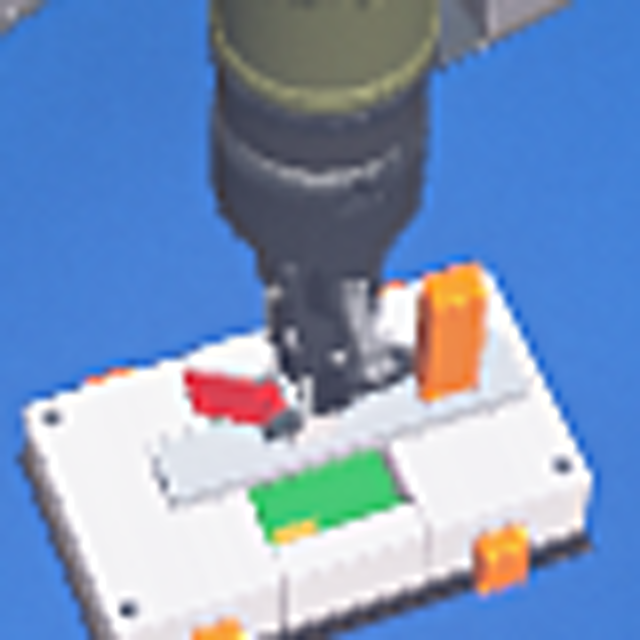

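```bash
python3 - <<'E'
from ov import *
for f in("pics/scene0.npz","pics/s6.npz","pics/top0.npz"):
    s=dict(np.load(f));W=cloud(s)
    C=s["image"].astype(int);m=(C[...,1]>C[...,0]+60)&(C[...,1]>C[...,2]+40)&(abs(W[...,0]-530)<45)&(abs(W[...,1]-31)<45)
    m=cv2.erode(m.astype(np.uint8),np.ones((3,3)))>0
    print(f,m.sum(),np.nanmedian(W[m][:,2]),np.nanstd(W[m][:,2]))
E
python3 -m inch '{"xyz":[[0,0,-0.001],[0,0,-0.002],[0,0,-0.002]],"roll":[0,0,0]}' -1;
```

```text
pics/scene0.npz 190 32.04215571223302 2.45155670078152
pics/s6.npz 62 32.44021504340345 2.6112787038852123
pics/top0.npz 173 32.01256050797106 5.266272465202544
time_s: 10.13
position: [530.8, 31.3, 101.8]
eef_rot: [[-0.007, 0.326, 0.945], [-0.004, 0.945, -0.326], [-1.0, -0.007, -0.006]]
wrist_force: [0.7, -1.1, -0.4]
grip_width: 26.1
```

```bash
python3 -m inch '{"xyz":[[0,0,-0.001],[0,0,-0.002],[0,0,-0.003],[0,0,-0.003]],"roll":[0,0,0,0]}' -1;python3 -m inch '{"xyz":[[0,0,-0.001],[0,0,-0.0015],[0,0,-0.0015]],"roll":[0,0,0]}' -1
```

```text
time_s: 10.47
position: [530.8, 31.3, 98.6]
eef_rot: [[-0.007, 0.326, 0.945], [-0.005, 0.946, -0.326], [-1.0, -0.007, -0.006]]
wrist_force: [0.4, -1.1, 0.9]
grip_width: 26.3
time_s: 10.72
position: [531.0, 31.3, 98.0]
eef_rot: [[-0.007, 0.326, 0.945], [-0.004, 0.945, -0.326], [-1.0, -0.006, -0.005]]
wrist_force: [-2.7, -0.7, 9.8]
grip_width: 26.0
```

```bash
python3 -m inch '{"xyz":[[0,0,-0.001],[0,0,-0.0015],[0,0,-0.0015]],"roll":[0,0,0]}' -1;python3 -m inch '{"xyz":[[0,0,-0.001],[0,0,-0.001],[0,0,-0.001]],"roll":[0,0,0]}' -1
```

```text
time_s: 10.97
position: [531.2, 31.3, 97.9]
eef_rot: [[-0.006, 0.326, 0.945], [-0.004, 0.945, -0.326], [-1.0, -0.006, -0.004]]
wrist_force: [-4.8, -0.9, 14.2]
grip_width: 26.0
time_s: 11.22
position: [531.2, 31.3, 98.0]
eef_rot: [[-0.005, 0.326, 0.945], [-0.005, 0.945, -0.326], [-1.0, -0.006, -0.004]]
wrist_force: [-3.7, -1.2, 11.9]
grip_width: 26.0
```

The probe has met the bottom: z stalls at 98.0 with the force rising to 12–14 N, and the depth camera puts the floor at about z 32. Releasing the knob.

```bash
python3 -m inch '{"xyz":[[0,0,0],[0,0,0],[0,0,0],[0,0,0],[0,0,0]],"roll":[0,0,0,0,0]}' 0.4;python3 -m inch '{"xyz":[[0,0,0.01],[0,0,0.035],[0,0,0.065],[0,0,0.095],[0,0,0.1]],"roll":[0,0,0,0,0]}' 0.4
python3 - <<'E'
from ov import *
from station import eyes
s=eyes.snapshot("scene");np.savez("pics/s9.npz",**s)
W=cloud(s);P=W.reshape(-1,3)
k=(P[:,2]>115)&(P[:,2]<135)&(abs(P[:,0]-530)<18)&(abs(P[:,1]-31)<18);print(P[k].mean(0),np.ptp(P[k],0))
H=(529.8,31,np.radians(-19))
crop(s,285,150,385,250,6,"pics/g9a.png")
ov(s,(530.2,31.5,np.radians(-19)),H,None,(285,150,385,250),6,"pics/g9.png",gz=50,slide=23)
E
```

```text
time_s: 11.63
position: [531.0, 31.4, 97.6]
eef_rot: [[-0.006, 0.326, 0.945], [-0.004, 0.945, -0.326], [-1.0, -0.006, -0.004]]
wrist_force: [-0.3, 0.0, 0.4]
grip_width: 59.7
time_s: 12.05
position: [533.8, 31.5, 203.4]
eef_rot: [[0.002, 0.326, 0.945], [-0.004, 0.945, -0.326], [-1.0, -0.003, 0.003]]
wrist_force: [1.7, 0.1, 0.1]
grip_width: 59.9
[529.93748511  33.06524641 123.45787807] [27.64518883 29.5726422  14.38154579]
```

View pics/g9.png

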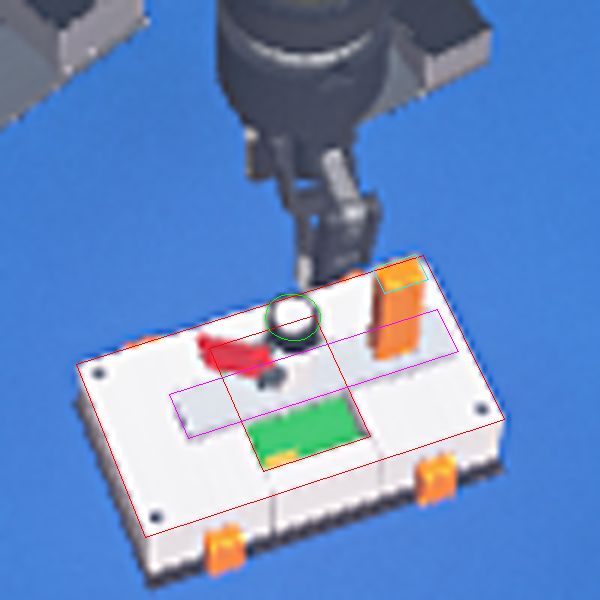

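```bash
python3 -m inch '{"xyz":[[0.01,-0.004,0],[0.02,-0.008,0],[0.03,-0.012,0],[0.0385,-0.0147,0],[0.0385,-0.0147,0]],"roll":[0,0,0,0,0]}' -1;python3 -m inch '{"xyz":[[0,0,0],[0,0,-0.02],[0.0,0,-0.04],[0,0,-0.055],[0,0,-0.06]],"roll":[0,0,0,0,0]}' -1;python3 -m inch '{"xyz":[[0,0,0],[0,0,0],[0,0,0]],"roll":[0,0,0]}' -1
```

```text
time_s: 12.52
position: [573.4, 16.2, 201.2]
eef_rot: [[0.0, 0.326, 0.945], [-0.004, 0.945, -0.326], [-1.0, -0.004, 0.002]]
wrist_force: [-0.1, 0.3, 0.1]
grip_width: 0.7
time_s: 12.93
position: [571.1, 16.2, 138.2]
eef_rot: [[-0.005, 0.326, 0.945], [-0.004, 0.945, -0.326], [-1.0, -0.005, -0.003]]
wrist_force: [0.0, 0.3, 0.1]
grip_width: 0.3
time_s: 13.18
position: [571.4, 16.3, 138.9]
eef_rot: [[-0.004, 0.326, 0.945], [-0.004, 0.945, -0.326], [-1.0, -0.005, -0.002]]
wrist_force: [0.4, -0.1, 0.2]
grip_width: -0.2
```

```bash
python3 -m inch '{"xyz":[[0.001,0.0005,-0.01],[0.001,0.0005,-0.018],[0.0015,0.0005,-0.023],[0.0015,0.0005,-0.027],[0.0015,0.0005,-0.03]],"roll":[0,0,0,0,0]}' -1;python3 -m inch '{"xyz":[[0.001,0,-0.003],[0.001,0,-0.006],[0.001,0,-0.009],[0.001,0,-0.012],[0.001,0,-0.012]],"roll":[0,0,0,0,0]}' -1
```

```text
time_s: 13.6
position: [576.5, 16.1, 110.4]
eef_rot: [[0.003, 0.327, 0.945], [-0.006, 0.945, -0.327], [-1.0, -0.004, 0.005]]
wrist_force: [4.8, -1.5, 6.1]
grip_width: 0.1
time_s: 14.02
position: [576.9, 16.3, 97.6]
eef_rot: [[0.002, 0.327, 0.945], [-0.005, 0.945, -0.327], [-1.0, -0.004, 0.003]]
wrist_force: [1.4, 0.2, 1.5]
grip_width: 0.2
```

```bash
python3 - <<'E'
from ov import *
from station import eyes
s=eyes.snapshot("scene");crop(s,285,150,385,250,6,"pics/g10.png")
E
```

```text
(no output)
```

View pics/g10.png

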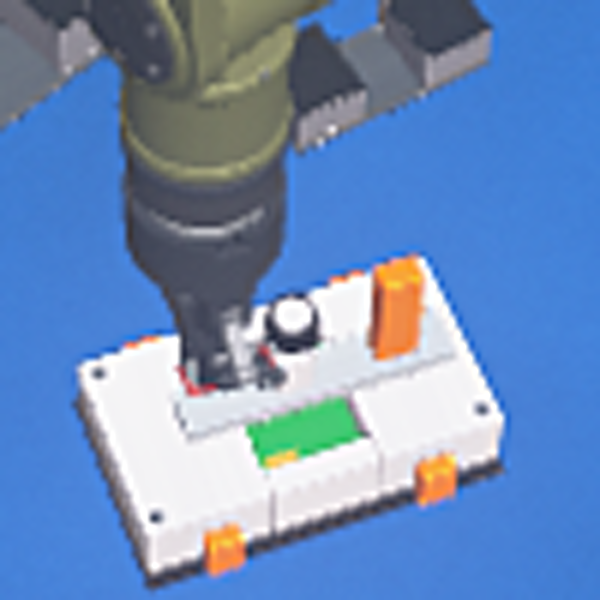

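```bash
python3 -m inch '{"xyz":[[-0.002,0,-0.002],[-0.003,0,-0.004],[-0.003,0,-0.006],[-0.003,0,-0.007],[-0.003,0,-0.007]],"roll":[0,0,0,0,0]}' -1;python3 -m inch '{"xyz":[[0,0,-0.001],[0,0,-0.002],[0,0,-0.002]],"roll":[0,0,0]}' -1
```

```text
time_s: 14.48
position: [573.3, 16.4, 90.3]
eef_rot: [[0.001, 0.327, 0.945], [-0.005, 0.945, -0.327], [-1.0, -0.005, 0.002]]
wrist_force: [0.4, 0.7, 1.7]
grip_width: 0.3
time_s: 14.73
position: [573.5, 16.4, 88.9]
eef_rot: [[0.001, 0.327, 0.945], [-0.005, 0.945, -0.327], [-1.0, -0.004, 0.003]]
wrist_force: [1.1, -0.7, 6.9]
grip_width: -0.2
```

```bash
python3 -m inch '{"xyz":[[0,0,-0.001],[0,0,-0.0015],[0,0,-0.0015]],"roll":[0,0,0]}' -1;python3 -m inch '{"xyz":[[0,0,-0.001],[0,0,-0.001],[0,0,-0.001]],"roll":[0,0,0]}' -1;python3 -m inch '{"xyz":[[0,0,0.02],[0,0,0.055],[0,0,0.09],[0,0,0.12],[0,0,0.125]],"roll":[0,0,0,0,0]}' -1;
python3 - <<'E'
from ov import *
from station import eyes
s=eyes.snapshot("scene");np.savez("pics/s11.npz",**s)
ov(s,(530.2,31.5,np.radians(-19)),None,None,(285,150,385,250),6,"pics/g11.png",gz=50,slide=23)
W=cloud(s);C=s["image"].astype(int);m=(C[...,0]>120)&(C[...,1]<60)&(C[...,2]<90)&(abs(W[...,0]-570)<40)&(abs(W[...,1]-20)<40)
q=W[m]-[530.2,31.5,0];a=np.radians(-19);print(np.c_[q[:,0]*np.cos(a)+q[:,1]*np.sin(a),q[:,2]].round(0)[::4].tolist())
E
```

```text
time_s: 14.98
position: [573.5, 16.4, 88.7]
eef_rot: [[0.002, 0.327, 0.945], [-0.005, 0.945, -0.327], [-1.0, -0.004, 0.003]]
wrist_force: [-2.9, 0.1, 14.4]
grip_width: 0.1
time_s: 15.23
position: [573.5, 16.4, 88.8]
eef_rot: [[0.002, 0.327, 0.945], [-0.005, 0.945, -0.327], [-1.0, -0.004, 0.004]]
wrist_force: [-1.7, -0.6, 11.7]
grip_width: -0.3
time_s: 15.65
position: [575.2, 16.5, 218.7]
eef_rot: [[0.008, 0.327, 0.945], [-0.005, 0.945, -0.327], [-1.0, -0.002, 0.009]]
wrist_force: [1.3, 0.2, 1.4]
grip_width: 0.2
[[16.0, 92.0], [44.0, 90.0], [51.0, 88.0], [57.0, 90.0]]
```

View pics/g11.png

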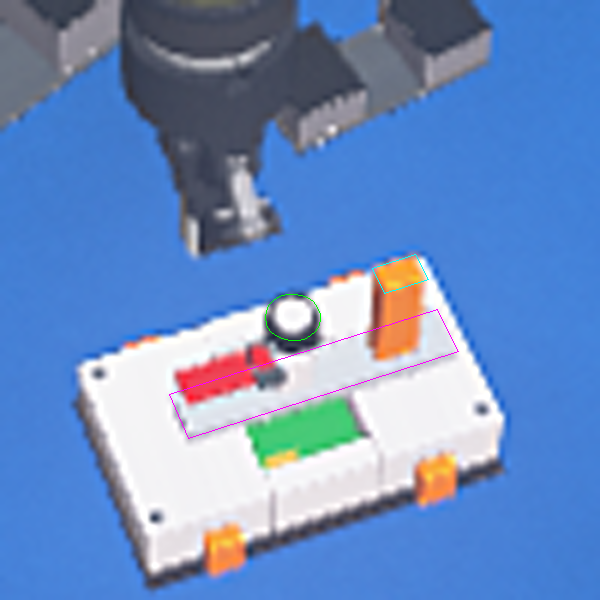

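The lever lies level and the slide hasn't moved. Going back to the orange grip at (475.5, 49.5).

```bash
python3 -m inch '{"xyz":[[-0.015,0.005,0],[-0.04,0.013,0],[-0.07,0.023,0],[-0.095,0.031,0],[-0.0997,0.033,0]],"roll":[0,0,0,0,0]}' 0.3;python3 -m inch '{"xyz":[[0.0,0.0,0],[0,0,0],[0,0,0]],"roll":[0,0,0]}' 0.3
```

```text
time_s: 16.12
position: [469.8, 50.0, 215.2]
eef_rot: [[0.0, 0.326, 0.946], [-0.005, 0.946, -0.326], [-1.0, -0.004, 0.002]]
wrist_force: [-0.0, 0.2, -1.0]
grip_width: 55.6
time_s: 16.37
position: [470.0, 49.8, 214.4]
eef_rot: [[-0.001, 0.326, 0.945], [-0.005, 0.945, -0.326], [-1.0, -0.005, 0.001]]
wrist_force: [-0.3, 0.2, -0.3]
grip_width: 55.6
```

```bash
python3 -m inch '{"xyz":[[0.004,0,-0.01],[0.006,0,-0.03],[0.007,0,-0.05],[0.007,0,-0.06],[0.007,0,-0.06]],"roll":[0,0,0,0,0]}' 0.3;python3 -m inch '{"xyz":[[0.0,0,-0.015],[0.0,0,-0.03],[0.0,0,-0.045],[0.0,0,-0.052],[0.0,0,-0.052]],"roll":[0,0,0,0,0]}' 0.3;python3 -m inch '{"xyz":[[0,0,0],[0,0,0]],"roll":[0,0]}' 0.3
```

```text
time_s: 16.78
position: [475.5, 49.4, 151.3]
eef_rot: [[-0.006, 0.326, 0.945], [-0.005, 0.945, -0.326], [-1.0, -0.007, -0.004]]
wrist_force: [-0.4, -0.2, 0.9]
grip_width: 55.6
time_s: 17.2
position: [474.9, 49.2, 98.3]
eef_rot: [[-0.008, 0.326, 0.945], [-0.006, 0.945, -0.326], [-1.0, -0.008, -0.006]]
wrist_force: [-0.1, -0.5, -0.1]
grip_width: 55.6
time_s: 17.37
position: [475.6, 49.2, 99.1]
eef_rot: [[-0.007, 0.326, 0.945], [-0.006, 0.945, -0.326], [-1.0, -0.008, -0.005]]
wrist_force: [0.0, -0.2, -0.3]
grip_width: 55.7
```

```bash
python3 -m inch '{"xyz":[[0.0,0.0003,0.001],[0,0.0003,0.001],[0,0.0003,0.001],[0,0.0003,0.001],[0,0.0003,0.001]],"roll":[0,0,0,0,0]}' -1;python3 -m inch '{"xyz":[[0,0,0],[0,0,0],[0,0,0],[0,0,0]],"roll":[0,0,0,0]}' -1
```

```text
time_s: 17.78
position: [476.2, 49.5, 100.9]
eef_rot: [[-0.006, 0.327, 0.945], [-0.006, 0.945, -0.327], [-1.0, -0.007, -0.003]]
wrist_force: [-0.6, -1.1, 5.9]
grip_width: 15.4
time_s: 18.12
position: [476.1, 49.5, 100.9]
eef_rot: [[-0.006, 0.327, 0.945], [-0.006, 0.945, -0.327], [-1.0, -0.007, -0.004]]
wrist_force: [0.1, -1.4, 1.4]
grip_width: 15.0
```

```bash
python3 -m inch '{"xyz":[[0,0,0.004],[0,0,0.012],[0,0,0.024],[0,0,0.036],[0,0,0.046]],"roll":[0,0,0,0,0]}' -1;python3 -m inch '{"xyz":[[0,0,0.01],[0,0,0.02],[0,0,0.027],[0,0,0.03],[0,0,0.03]],"roll":[0,0,0,0,0]}' -1
python3 - <<'E'
from ov import *
from station import eyes
s=eyes.snapshot("scene");crop(s,285,120,385,220,6,"pics/g12.png")
E
```

```text
time_s: 18.53
position: [476.0, 49.5, 147.9]
eef_rot: [[-0.006, 0.327, 0.945], [-0.006, 0.945, -0.327], [-1.0, -0.007, -0.004]]
wrist_force: [1.7, 0.1, -3.8]
grip_width: 15.2
time_s: 18.95
position: [476.5, 49.6, 178.7]
eef_rot: [[-0.005, 0.327, 0.945], [-0.005, 0.945, -0.327], [-1.0, -0.007, -0.003]]
wrist_force: [-0.2, -0.4, -3.2]
grip_width: 15.2
```

View pics/g12.png

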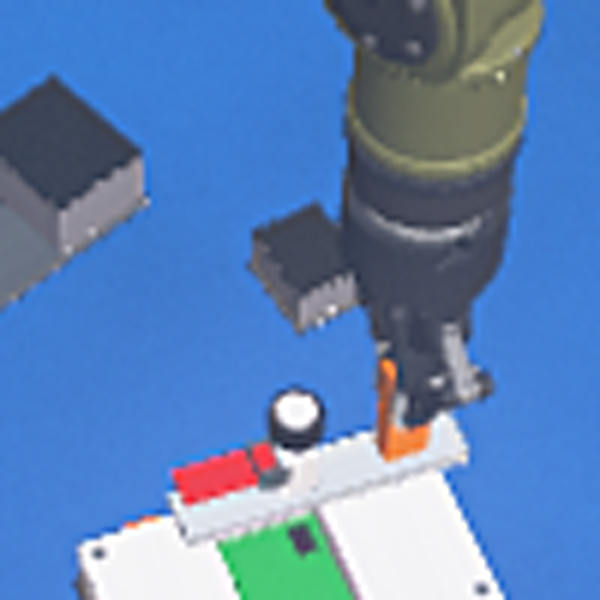

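The gauge is level in the grip, with the lever still down. Carrying it to the rest: TCP target (452.6, −279), roll +0.393.

```bash
python3 -m inch '{"xyz":[[-0.001,-0.01,0],[-0.003,-0.035,0],[-0.005,-0.06,0],[-0.007,-0.085,0],[-0.008,-0.11,0]],"roll":[0.02,0.05,0.08,0.1,0.13]}' -1;python3 -m inch '{"xyz":[[-0.002,-0.024,0],[-0.004,-0.048,0],[-0.005,-0.072,0],[-0.007,-0.096,0],[-0.008,-0.115,0]],"roll":[0.03,0.06,0.09,0.12,0.14]}' -1;python3 -m inch '{"xyz":[[-0.002,-0.024,0],[-0.004,-0.048,0],[-0.005,-0.072,0],[-0.007,-0.09,0],[-0.007,-0.1,0]],"roll":[0.03,0.06,0.09,0.11,0.12]}' -1;python3 -m inch '{"xyz":[[0,0,0],[0,0,0],[0,0,0]],"roll":[0,0,0]}' -1
```

```text
time_s: 19.42
position: [467.1, -61.3, 177.2]
eef_rot: [[-0.007, 0.2, 0.98], [-0.006, 0.98, -0.2], [-1.0, -0.007, -0.005]]
wrist_force: [-0.3, -0.5, -2.9]
grip_width: 15.2
time_s: 19.83
position: [458.2, -177.9, 176.3]
eef_rot: [[-0.007, 0.06, 0.998], [-0.007, 0.998, -0.06], [-1.0, -0.007, -0.007]]
wrist_force: [0.7, 0.9, -4.6]
grip_width: 15.3
time_s: 20.25
position: [450.3, -279.9, 175.4]
eef_rot: [[-0.008, -0.059, 0.998], [-0.008, 0.998, 0.059], [-1.0, -0.008, -0.008]]
wrist_force: [-0.2, 0.4, -3.3]
grip_width: 15.4
time_s: 20.5
position: [449.7, -279.1, 174.6]
eef_rot: [[-0.009, -0.058, 0.998], [-0.007, 0.998, 0.058], [-1.0, -0.006, -0.009]]
wrist_force: [0.2, 0.7, -3.5]
grip_width: 15.0
```

```bash
python3 -m inch '{"xyz":[[0.003,0,-0.01],[0.004,0,-0.025],[0.005,0,-0.04],[0.005,0,-0.052],[0.005,0,-0.055]],"roll":[0,0,0,0,0]}' -1;python3 -m inch '{"xyz":[[0,0,0],[0,0,0]],"roll":[0,0]}' -1
python3 - <<'E'
from ov import *
from station import eyes
s=eyes.snapshot("scene");crop(s,235,100,335,200,6,"pics/g13.png")
E
```

```text
time_s: 20.92
position: [453.5, -277.2, 116.9]
eef_rot: [[-0.012, -0.06, 0.998], [-0.005, 0.998, 0.06], [-1.0, -0.004, -0.013]]
wrist_force: [-1.2, -0.0, -2.6]
grip_width: 15.3
time_s: 21.08
position: [453.2, -276.2, 116.4]
eef_rot: [[-0.014, -0.061, 0.998], [-0.004, 0.998, 0.061], [-1.0, -0.003, -0.014]]
wrist_force: [-0.2, 0.0, -2.9]
grip_width: 15.4
```

View pics/g13.png

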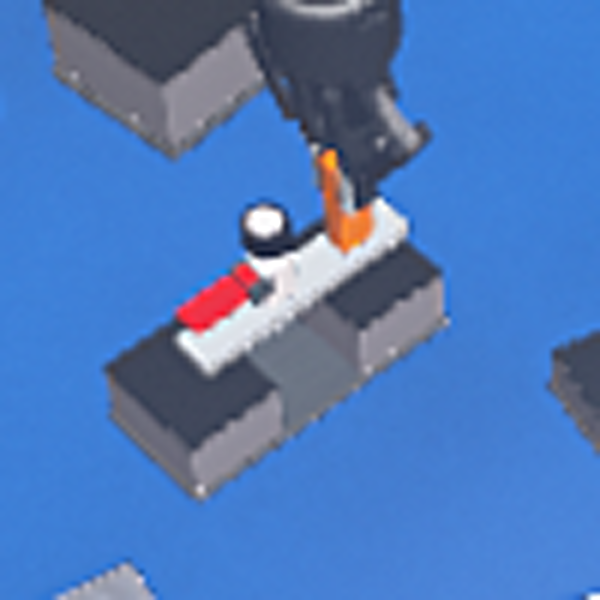

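```bash
python3 -m inch '{"xyz":[[0,-0.002,-0.005],[0,-0.002,-0.01],[0,-0.002,-0.0135],[0,-0.002,-0.0135]],"roll":[0,0,0,0]}' -1;python3 -m inch '{"xyz":[[0,0,-0.001],[0,0,-0.002],[0,0,-0.002]],"roll":[0,0,0]}' -1
```

```text
time_s: 21.47
position: [453.1, -278.4, 102.7]
eef_rot: [[-0.013, -0.06, 0.998], [-0.004, 0.998, 0.06], [-1.0, -0.003, -0.014]]
wrist_force: [0.0, 0.1, -3.2]
grip_width: 15.4
time_s: 21.72
position: [453.1, -278.7, 101.4]
eef_rot: [[-0.013, -0.06, 0.998], [-0.004, 0.998, 0.06], [-1.0, -0.004, -0.013]]
wrist_force: [-3.9, 0.5, 3.8]
grip_width: 15.1
```

```bash
python3 -m inch '{"xyz":[[0,0,-0.0005],[0,0,-0.001],[0,0,-0.001]],"roll":[0,0,0]}' -1;python3 -m inch '{"xyz":[[0,0,0],[0,0,0],[0,0,0],[0,0,0],[0,0,0]],"roll":[0,0,0,0,0]}' 0.1;python3 -m inch '{"xyz":[[0,0,0.005],[0,0,0.02],[0,0,0.045],[0,0,0.075],[0,0,0.1]],"roll":[0,0,0,0,0]}' 0.1;python3 -m inch '{"xyz":[[0,0,0.02],[-0.01,0.02,0.04],[-0.02,0.05,0.05],[-0.02,0.08,0.05],[-0.02,0.11,0.05]],"roll":[0,0,0,0,0]}' 0.1
python3 - <<'E'
from ov import *
from station import eyes
s=eyes.snapshot("scene");np.savez("pics/s14.npz",**s);R=(509.5,-275,np.radians(3.4))
ov(s,(509.9,-275,np.radians(3.4)),None,R,(235,100,335,200),6,"pics/g14.png",gz=50,slide=23)
crop(s,235,100,335,200,6,"pics/g14a.png")
t=eyes.snapshot("top");ov(t,(509.9,-275,np.radians(3.4)),None,R,(360,165,420,240),7,"pics/g14t.png",gz=50,slide=23)
E
```

```text
time_s: 21.97
position: [453.3, -278.9, 101.0]
eef_rot: [[-0.012, -0.06, 0.998], [-0.005, 0.998, 0.06], [-1.0, -0.004, -0.013]]
wrist_force: [-4.4, 0.8, 6.3]
grip_width: 15.3
time_s: 22.38
position: [453.4, -279.0, 101.0]
eef_rot: [[-0.012, -0.06, 0.998], [-0.005, 0.998, 0.06], [-1.0, -0.004, -0.013]]
wrist_force: [-0.5, -0.1, -0.2]
grip_width: 46.9
time_s: 22.8
position: [453.4, -278.9, 202.8]
eef_rot: [[-0.012, -0.06, 0.998], [-0.005, 0.998, 0.06], [-1.0, -0.004, -0.012]]
wrist_force: [2.2, -1.0, -0.3]
grip_width: 46.8
time_s: 23.22
position: [433.4, -168.3, 254.2]
eef_rot: [[-0.01, -0.059, 0.998], [-0.006, 0.998, 0.059], [-1.0, -0.005, -0.01]]
wrist_force: [0.7, 0.2, 0.1]
grip_width: 46.9
```

View pics/g14.png

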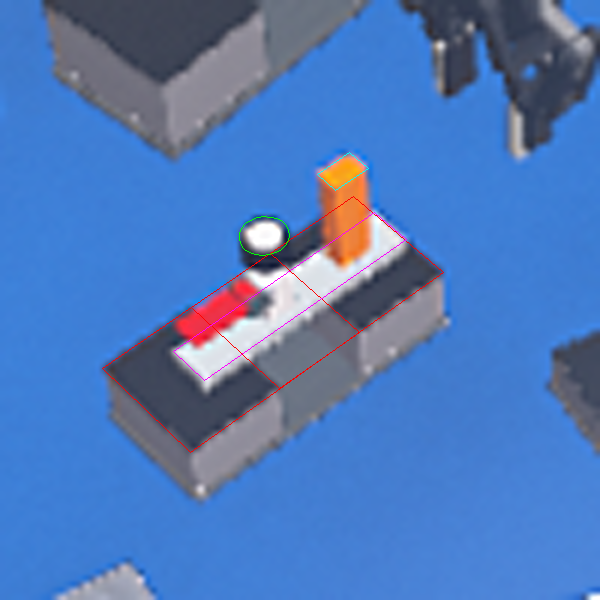

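View pics/g14t.png

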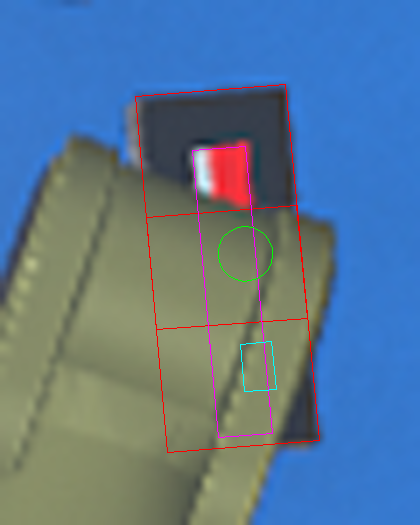

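```bash
python3 -m inch '{"xyz":[[0,0,0],[0,0,0],[0,0,0],[0,0,0]],"roll":[0,0,0,0]}' 0.1
python3 - <<'E'
from ov import *
from station import manip
def top(f,x,y,r,lo,hi):
    W=cloud(dict(np.load(f))).reshape(-1,3);k=(np.hypot(W[:,0]-x,W[:,1]-y)<r)&(W[:,2]>lo)&(W[:,2]<hi);return np.median(W[k][:,2]),k.sum()
print("knob top well/rest",top("pics/s11.npz",530.2,31.5,8,115,135),top("pics/s14.npz",509.9,-275,8,115,135))
print("tab top rest",top("pics/s14.npz",452,-278.4,8,125,145))
W=cloud(dict(np.load("pics/s14.npz"))).reshape(-1,3);q=W-[509.9,-275,0];a=np.radians(3.4);u=q[:,0]*np.cos(a)+q[:,1]*np.sin(a);v=-q[:,0]*np.sin(a)+q[:,1]*np.cos(a)
for l,h in((-88,-72),(-45,-15),(15,60)):
    k=(u>l)&(u<h)&(v>-3 if l<0 else v>0)&(v<10)&(abs(W[:,2]-60)<35);print("z at u",l,h,np.median(W[k][:,2]),k.sum())
manip.hand_in()
E
```

```text
time_s: 23.65
position: [433.1, -166.7, 253.5]
eef_rot: [[-0.011, -0.063, 0.998], [-0.004, 0.998, 0.063], [-1.0, -0.003, -0.012]]
wrist_force: [0.7, 1.2, 0.3]
grip_width: 47.0
knob top well/rest (np.float64(124.36400894073154), np.int64(20)) (np.float64(124.9585648197426), np.int64(14))
tab top rest (np.float64(135.31295360569223), np.int64(15))
z at u -88 -72 63.30976962808567 11
z at u -45 -15 61.32687712120964 30
z at u 15 60 82.44258234800283 69
the job is handed in; nothing more can be done
```

I measured the battery well and handed the job in at 23.7 s; no verdict came back.

1. **Standing on the housing:** I stood the gauge across the well by its orange grip and let go with the slide up. The image overlay put it at the rim height, within about 1 mm of the well's centre.
2. **Probing and locking:** I lowered the knob about 23 mm until it stopped against 10–14 N, which makes the well about 17 mm deep. I then pressed the red lever down until it stopped with its top at about 89 mm, the closed height.
3. **Moving to the rest:** I carried the gauge to the 190 × 80 mm rest, let go and backed the gripper away.

**Last checks:**
- **Placement:** the overlay fits with the gauge upright over the gap.
- **Depth held:** the knob top reads 125.0 mm on the rest against 124.4 mm on the housing, so the slide did not move within camera accuracy.
- **Lever:** it looks level in the last picture.
- **Foot height:** the foot read 61–63 mm at two points, against about 62 mm expected.

**Disagreement:** the depth camera put the well floor at about 18 mm below the rim, against 17 mm by touch. Both are within camera accuracy.

**Not checked:** the last top view was partly hidden by the arm. I did not re-measure the bottle, screwdriver or brush at the end. The arm passed the bottle at 230 mm height, kept clear of the other two and felt no unexpected contact.

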